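# Seat and press the snow globe's bearing race with sprung tweezers

## Task

Slide the loose white bearing race over the upright spindle of the snow globe base, groove side up, until it lies fully home on the steel plate, and let go of it. Then take the sprung tweezers off the wooden box and squeeze them until their two bent tips are as far apart as the race's groove (about 27 mm between tip centres); set the tips in the groove, one on each side of the spindle, and press the race down gently. Keep that gap and light pressure steady for at least three seconds and finish while still holding the tweezers there; leave the other things on the shelf where they are.

Things in the scene. Friction and masses are not known exactly. Their poses are not given: they have to be found in the camera images.
- base: Snow globe base, fixed: round glass foot 100 mm across, 40 mm high, topped by a steel plate 82 mm across, 3 mm thick (top 43 mm above the shelf), with an upright steel spindle in the middle, 10 mm in diameter, 28 mm high above the plate, the last 4 mm tapering to 5.6 mm. Origin: centre of its underside on the shelf; z up along the spindle.
- base_seat (a point): Centre of the steel plate's top, on the spindle axis, where the race's underside belongs (43 mm above the shelf).
- race: Loose white plastic bearing race, a ring 43 mm in outer diameter, 10 mm high, 35 g, bore 13 mm. Upper face: ball groove 5 mm deep, 10 mm wide, between a hub 17 mm across outside and a rim 37 mm across inside (groove centre circle 27 mm, groove floor 5 mm above the underside). Starts flat on the shelf, groove up. Origin: centre of its underside; z up along the bore.
- kit: Closed wooden repair box, fixed, 170 x 100 x 40 mm high; the tweezers lie on its flat lid along its length. Origin: centre of its underside; x along its length.
- tweezers: Steel sprung tweezers, 62 g, 195 mm long, level on the box lid, head to the robot, bent tips past the box's far end. Ribbed grip plates outside both leaves at x = 0: 34 mm long, z 0 to 16 mm, 35.0 mm over their outer faces at rest; leaves 12 mm deep. Origin: midway between the grips, at their underside; x to the tips, z up. Tips' lowest points: x = 0.065, z = -0.020.
- tip_l (a point): Lowest point of the left (+y) tweezer tip, a bent-down round end 4 mm in diameter. Tip centres are 42 mm apart at rest, 27 mm when the grip plates are squeezed to 25.4 mm over their outer faces (the plates are then parallel); 0.64 mm at the plates for each mm at the tips. Pushed up with over about 1 N the tweezers pivot in the grip.
- tip_r (a point): Lowest point of the right (-y) tweezer tip, the same.
- leaf_l (a joint): Left leaf's angle, rad: 0 at rest, grows as it is squeezed inwards; both leaves at 0.0418 put the tips 27 mm apart, which takes about 12 N on each grip plate; left free they spring open. Stiffness 33 N m/rad; pivot 115 mm behind the grips, tip 180 mm from the pivot.
- leaf_r (a joint): Right leaf's angle, same meaning.
- globe: Bystander: glass ball 84 mm in diameter on a white neck 60 mm wide, 95 mm high overall. Origin: centre of its underside.
- knob: Bystander: white plastic drawer knob 34 mm across, 29 mm high. Origin: centre of its foot.
- valet_hook: Bystander: stainless clothes valet hook on a 60 x 30 mm plate, 54 mm high, its hook reaching 60 mm out to its -x side. Origin: centre of the plate's underside.
Not all that is in view belongs to the job. What is shaped like the base but purple or yellow is not meant. Of the things shaped like the race, the white one is meant.

How it is judged (in metres and radians):
On the way, in this order (a step that is already met when the one before it is completed fails the run):
1. the race lies fully home on the plate around the spindle, groove up, and is let go (horizontal distance between race and base_seat below 0.004 m and z of race in the frame of base_seat between -0.003 and 0.003 m and angle between race's own z axis and vertical below 0.08 rad and contact force between the fingers and race below 0.05 N), for 0.3 s.
2. both tweezer tips press in the groove at the marked gap, the tweezers held by the robot, for two seconds (distance between tip_l and tip_r between 0.023 and 0.031 m and horizontal distance between tip_l and race between 0.0085 and 0.0185 m and z of tip_l in the frame of race between 0.002 and 0.009 m and velocity of joint leaf_l between -0.1 and 0.1 rad/s and horizontal distance between tip_r and race between 0.0085 and 0.0185 m and z of tip_r in the frame of race between 0.002 and 0.009 m and velocity of joint leaf_r between -0.1 and 0.1 rad/s and contact force between tweezers and race between 0.2 and 12 N and contact force between the fingers and tweezers above 2 N), for 2 s.
At the end, for the whole second after the job is handed in: Robot holds the level tweezers, tips 23 to 31 mm apart and steady, both in the race's groove about the spindle, pressing it 0.2 to 12 N and touching nothing else; race flat, around the spindle, within 3 mm of the plate, untouched by the fingers (all of step 1 and all of step 2 and angle between tweezers's own z axis and vertical below 0.25 rad and contact force between tweezers and kit below 0.05 N and contact force between tweezers and base below 0.05 N and linear speed of tweezers below 0.02 m/s); the arm keeps its last pose, push and grip.
It fails at once if the race is pressed harder than 20 N with the tweezers (contact force between tweezers and race above 20 N).
It fails at once if the glass globe is moved or tipped (distance of globe from where it was at the start of the episode above 0.03 m or angle between globe's own z axis and vertical above 0.3 rad).
It fails at once if the drawer knob is moved (distance of knob from where it was at the start of the episode above 0.03 m).
It fails at once if the valet hook is moved (distance of valet_hook from where it was at the start of the episode above 0.03 m).
It also fails if it takes over 66 s, if anything falls off the work surface, if the arm or the gripper's body presses on something with over 40 N, if the wrist force passes 120 N, or if a joint passes its speed limit or range.

## Robot

A 6-joint arm with a two-finger parallel gripper is mounted at the origin on the work surface. World frame = base frame: x ahead of the robot, y to its left, z up, the work surface at z = 0. Lengths are in mm, angles in rad, forces in N, time in s.
With the tool pointing down it reaches from about 350 to 975 mm from the base axis. Payload 7.1 kg.
Tool frame: the origin (TCP) lies between the finger pads; the fingertips stand 14 mm ahead of it and the grasp point (between the pads) lies 5 mm behind it; z points along the fingers, y is the line along which they close (so a half turn about z gives the same grasp; the last joint's range is limited). The gripper opens to 88 mm and grips with 3 to 60 N. Pads are 20 mm wide; open, the fingers measure 115 mm over their backs; the gripper's body (75 mm by 178 mm) begins 61 mm behind the grasp point.
Start: joints at [1.1, 0.423, 1.63, -0, 1.089, -0.019], TCP at [272.834, 562.287, 236.675] pointing down, gripper open.
Joint ranges: [-3, 3], [-0.9, 2.11], [0.09, 2.58], [-1.31, 4.45], [0.11, 2.69], [-2.54, 2.54]. Speed limits (rad/s): [2.39, 2.39, 3.01, 3.14, 3.14, 3.14].

## Interface

Orientations are given as a rotation vector (axis times angle).
In Python, from workcell import ctrl gives the robot as it stands. The module is installed in compiled form; this text tells all that it offers.
- The arm moves only by the tool servo_tool, never from a script. Its argument "plan" is a list of rows, each a list of 3 entries, a list of its own where there are three numbers: the closure, from 0 (fully open) to 1 (shut), then the shift along the world's x, y, z in mm, then the turn about the world's z in degrees. In form: [[hand, [x, y, z], yaw], ...]. A call has 1 to 10 rows; each row is the pose to reach, as a shift and turn from the pose commanded when the call began; what a row does not reach only later rows make up. A row lasts 1/12 s, in which the tool goes at most 41.7 mm and 7.16 degrees, less where a joint would pass 70% of its speed; a pose out of reach is approached as far as the arm can. A call with a gripper value outside its range is refused whole. The fingers move at their own pace and stop on an object; the grip force is fixed at half the most. Time passes only in rows, so rows that repeat a pose let the fingers close. It gives the time, the measured TCP pose, the force, the opening and the grip force at its end, in the units of the state.
- ctrl.get_obs(): the state, without advancing time (a new reading comes with each control period).
- ctrl.get_image(name): name is "scene" or "top" or "wrist"; returns the picture (420x560x3 uint8, blue, green, red); there is no depth.
- ctrl.camera_info(name): a dict with "fovy" (degrees; the focal length in pixels is half the picture's height over the tangent of half this angle, whatever the lens; pixels are square), "cx", "cy" (the principal point, pixels), "rvec" (rotation vector, rad) and "tvec" (3), from world to camera coordinates, as OpenCV has them; the wrist camera has in their place "T_tool_cam" (4x4, takes a point from camera to tool coordinates, whose origin is the TCP and whose axes are the flange's). Camera axes: x right, y down, z forward; pixel columns grow to the right and rows downward; lengths in mm; the calibration is good to about 2 mm. A picture is of the moment at which its call begins: read the wrist's pose just before it. camera_info takes no time and is no camera call.
- ctrl.close_job(): hands the job in; it is judged then, once.
The state is a dict: "t": time; "qpos": joint angles; "qvel": joint speeds; "joint_torque": joint torques, N m; "ee_pos": TCP position; "orientation": TCP orientation; "ft_force": force on the tool from outside, world axes, zero at the start; "moment": the same for the moment, N m; "width": finger opening in mm; "grasp_force": force on a finger pad.
Only numpy, scipy, OpenCV 4.12 (cv2) and the standard library are available. Lean on these libraries where they do the work, as an engineer would, in place of code of your own. Each camera call takes 0.05 s, during which the arm holds its last target. There are 200 camera calls.

## Working session

There is one attempt and no reset: what is moved stays moved. The work goes in short steps, Python scripts to look and compute and a tool call to move; the robot and the scene stay as the last step left them, time stands still between calls to the robot, and variables do not carry over. Pictures are saved under pics/ and viewed, at most 10 in all, crops included, and the job is handed in when it is done.

Besides the shell and the picture viewer there is one more tool, called after "Emit:" in YAML: its name, and indented under it one key for each argument. servo_tool: Moves the arm, as the interface text tells. Its arguments: {"type":"object","properties":{"plan":{"type":"array"}},"required":["plan"]}

```bash
mkdir -p pics
cat > h.py <<'E'
import numpy as np, cv2
from workcell import ctrl
def cam(n,obs=None):
    i=ctrl.camera_info(n); f=210/np.tan(np.radians(i["fovy"])/2)
    K=np.array([[f,0,i["cx"]],[0,f,i["cy"]],[0,0,1.]])
    if "rvec" in i:
        R=cv2.Rodrigues(np.array(i["rvec"],float))[0]; t=np.array(i["tvec"],float).ravel()
    else:
        o=obs; T=np.eye(4);T[:3,:3]=cv2.Rodrigues(np.array(o["orientation"],float))[0];T[:3,3]=o["ee_pos"]
        M=np.linalg.inv(T@np.array(i["T_tool_cam"])); R=M[:3,:3];t=M[:3,3]
    return K,R,t
def ray(c,p):
    K,R,t=c; d=R.T@np.linalg.inv(K)@[p[0],p[1],1]; return -R.T@t,d
def atz(c,p,z):
    o,d=ray(c,p); return o+d*(z-o[2])/d[2]
def tri(L):
    A=np.zeros((3,3));b=np.zeros(3)
    for c,p in L:
        o,d=ray(c,p);d=d/np.linalg.norm(d);P=np.eye(3)-np.outer(d,d);A+=P;b+=P@o
    x=np.linalg.solve(A,b)
    return x,[np.round(proj(c,x)-p,1) for c,p in L]
def proj(c,X):
    K,R,t=c; q=K@(R@np.asarray(X,float)+t); return q[:2]/q[2]
E
python3 - <<'E'
from h import *
for n in("scene","top"):
    cv2.imwrite(f"pics/{n}.png",ctrl.get_image(n)); print(ctrl.camera_info(n))
o=ctrl.get_obs();print(o); print(ctrl.camera_info("wrist"))
a=[cv2.resize(cv2.imread(f"pics/{n}.png"),(800,600),interpolation=cv2.INTER_CUBIC) for n in("scene","top")]
for n,i in zip("st",a): cv2.imwrite(f"pics/{n}8.png",i)
E
```

```text
{'fovy': 47.47107924149205, 'cx': 279.4989306071485, 'cy': 206.72421701297085, 'rvec': array([ 2.16230394,  1.54376476, -0.42482723]), 'tvec': array([-209.15239197, -416.58411847, 1540.10441674])}
{'fovy': 43.8452028431847, 'cx': 287.0665468230272, 'cy': 212.24708735016637, 'rvec': array([ 2.06838505, -2.13221666,  0.24686682]), 'tvec': array([  22.41051757,  580.78283768, 1168.59216753])}
{'t': 0.1, 'qpos': array([ 1.10000226e+00,  4.23765196e-01,  1.63059029e+00,  1.21803228e-05,
        1.08863328e+00, -1.90045177e-02]), 'qvel': array([ 5.24958835e-04, -1.88255361e-03, -1.44108653e-03, -2.48528612e-05,
        2.70927624e-03,  8.88407494e-04]), 'joint_torque': array([-1.02264665e-03, -5.45611238e+01, -2.74322855e+01,  6.44280855e-02,
        1.88664958e-02, -8.22924994e-05]), 'ee_pos': array([272.61742323, 561.87265328, 235.98809428]), 'orientation': array([-7.03579524e-01, -3.06143484e+00,  2.12323132e-03]), 'ft_force': array([0.52679644, 0.02842402, 0.52719866]), 'moment': array([ 0.04274686,  0.00011593, -0.00219074]), 'grasp_force': 0.0, 'width': 88.02947987689726}
{'fovy': 65.83155953000767, 'cx': 282.06539442767206, 'cy': 209.63099572081975, 'T_tool_cam': array([[-1.46079359e-03, -9.58629485e-01, -2.84653082e-01,
         7.87673779e+01],
       [ 9.99998876e-01, -1.30447556e-03, -7.38735050e-04,
        -5.16918434e-01],
       [ 3.36850212e-04, -2.84653841e-01,  9.58630313e-01,
        -1.46809581e+02],
       [ 0.00000000e+00,  0.00000000e+00,  0.00000000e+00,
         1.00000000e+00]])}
```

View pics/s8.png

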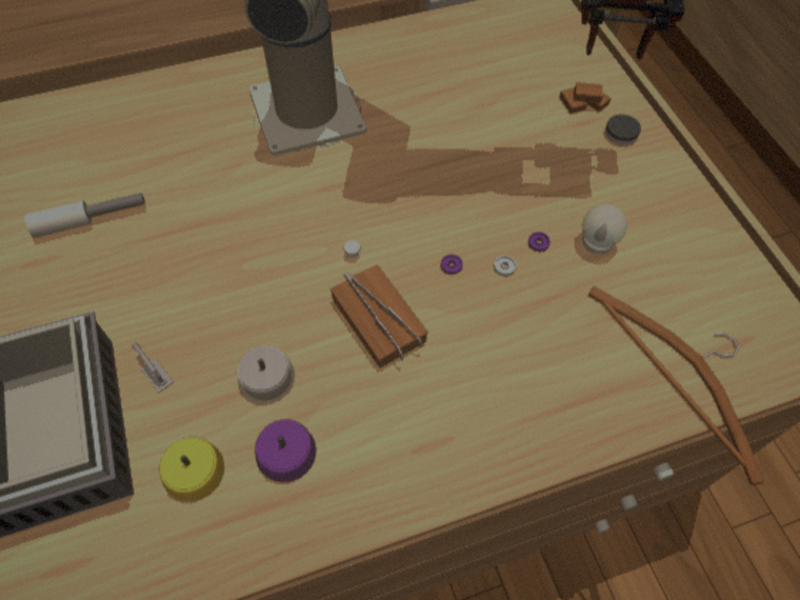

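View pics/t8.png

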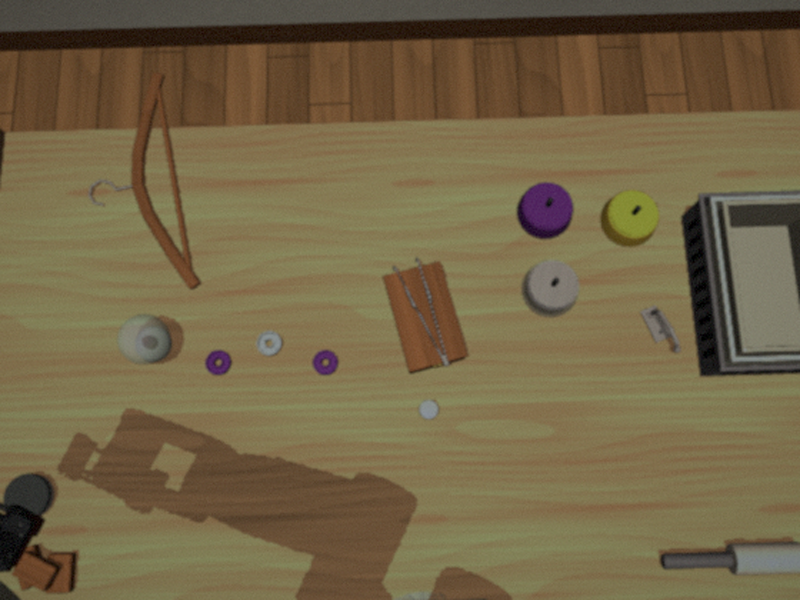

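The scene view (800-px scale) shows the white race at (505,266), the grey base at (265,372) with its spindle at (262,364), and the tweezers on the box from (348,277) to tips at (401,356) and (421,340). In the top view the race is at (270,343), the base at (552,287), and the tweezers run from head (446,363) to tips (395,267) and (419,260). I'll triangulate these roughly.

Run:
```python
from h import *
s,t=cam("scene"),cam("top")
f=lambda p:(np.array(p)+.5)*.7-.5
for n,a,b in[("race",(505,266),(270,343)),("basetop",(264,371),(552,287)),("tipA",(401,356),(395,267)),("tipB",(421,340),(419,260)),("head",(348,277),(446,363)),("knob",(352,247),(429,409)),("globe",(604,224),(148,339)),("hook",(155,370),(660,328))]:
    x,r=tri([(s,f(a)),(t,f(b))]); print(n,x.round(1),r)
# crops
for n,boxes in(("scene",[(225,180,85,80),(160,235,60,60),(330,165,60,45)]),("top",[(260,175,80,90),(355,170,60,60),(165,220,60,45)])):
    im=cv2.imread(f"pics/{n}.png")
    out=[cv2.resize(im[y:y+h,x:x+w],(266,int(266*h/w)),interpolation=cv2.INTER_CUBIC) for x,y,w,h in boxes]
    H=max(o.shape[0] for o in out); out=[cv2.copyMakeBorder(o,0,H-o.shape[0],0,0,0) for o in out]
    globals()[n]=np.hstack(out)
cv2.imwrite("pics/c.png",np.vstack([scene,top]));print(scene.shape,top.shape)
```

```text
race [533.9 250.1   4.8] [array([-0.7,  0.1]), array([-0.8, -0.2])]
basetop [ 612.7 -239.2   26.3] [array([-0.5,  0. ]), array([-0.5, -0.1])]
tipA [657.4  13.4  10.3] [array([ 6.3, -0.9]), array([6.3, 1.2])]
tipB [660.6   8.1  72.6] [array([-8.7,  0.5]), array([-8.5, -2.4])]
head [484.2 -49.5  41.9] [array([-0.8,  0.1]), array([-0.9, -0.2])]
knob [410.5 -19.5  25.7] [array([-0.6,  0. ]), array([-0.7, -0.1])]
globe [537.5 443.6  59.8] [array([-1.7,  0.4]), array([-1.9, -0.6])]
hook [ 538.9 -421.8    7.6] [array([-1.4,  0. ]), array([-1.4, -0.1])]
(266, 798, 3) (299, 798, 3)
```

View pics/c.png

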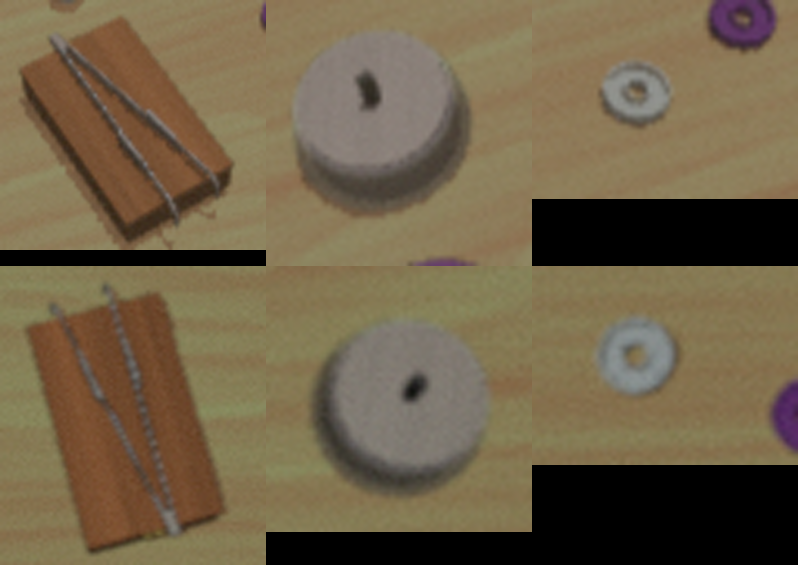

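The crop confirms the tip positions: in the scene view the right tip is at original px (282,251) and the left at (295,240). In the top view the left tip is at (276,187) and the right at (292,182). Next I'll move above the race.

Emit:
servo_tool:
  plan:
    - [0,[261,-312,-106],-50]
    - [0,[261,-312,-106],-50]
    - [0,[261,-312,-106],-50]
    - [0,[261,-312,-106],-50]
    - [0,[261,-312,-106],-50]
    - [0,[261,-312,-106],-50]
    - [0,[261,-312,-106],-50]
    - [0,[261,-312,-106],-50]
    - [0,[261,-312,-106],-50]
    - [0.3,[261,-312,-106],-50]

```text
t: 0.93
ee_pos: [532.3, 251.2, 130.9]
orientation: [-1.932, -2.477, 0.001]
ft_force: [0.7, 0.7, -0.2]
width: 83.8
grasp_force: 0.0
```

Emit:
servo_tool:
  plan:
    - [0.3,[0,0,0],0]
    - [0.3,[0,0,0],0]
    - [0.3,[0,0,0],0]
    - [0.3,[0,0,0],0]

```text
t: 1.27
ee_pos: [530.9, 253.9, 131.8]
orientation: [-1.93, -2.478, -0.0]
ft_force: [-0.7, 0.4, -0.2]
width: 62.1
grasp_force: 0.0
```

Run:
```python
from h import *
o=ctrl.get_obs(); im=ctrl.get_image("wrist"); cv2.imwrite("pics/w1.png",im); np.save("w1.npy",o,allow_pickle=True)
print(o["t"],o["ee_pos"],o["orientation"],o["width"],o["qpos"])
c=cam("wrist",o)
print(proj(c,[534,250,10]), atz(c,(280,210),0))
```

```text
1.2667 [530.87176501 253.93560613 131.77325134] [-1.93024856e+00 -2.47839191e+00 -3.72115762e-05] 62.05200931707467 [4.25845621e-01 5.07743056e-01 1.78000821e+00 2.61079634e-04
 8.53917926e-01 1.78275948e-01]
[285.56526087 212.88297073] [529.35267665 248.44472637   0.        ]
```

View pics/w1.png

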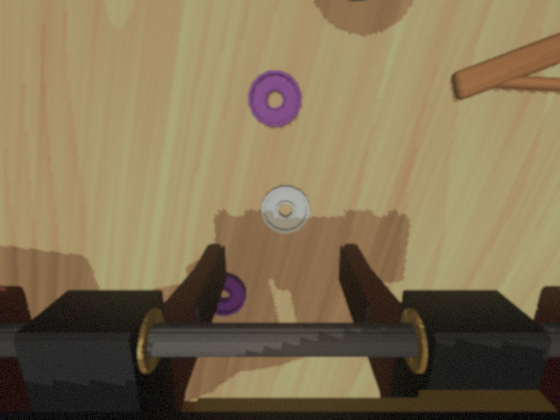

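The wrist view shows the white race at (285,209), with purple ones at (275,99) and (230,295). I'll measure its centre and height.

```bash
cat >> h.py <<'E'
def white(im,box,smax=60,vmin=150):
    x,y,w,h=box; hsv=cv2.cvtColor(im[y:y+h,x:x+w],cv2.COLOR_BGR2HSV)
    m=((hsv[...,1]<smax)&(hsv[...,2]>vmin)).astype(np.uint8)
    cs=cv2.findContours(m,cv2.RETR_EXTERNAL,cv2.CHAIN_APPROX_NONE)[0]
    k=max(cs,key=cv2.contourArea); e=cv2.fitEllipse(cv2.convexHull(k)); return np.array(e[0])+[x,y],e[1]
E
python3 - <<'E'
from h import *
im=cv2.imread("pics/w1.png"); o=np.load("w1.npy",allow_pickle=True).item()
hsv=cv2.cvtColor(im,cv2.COLOR_BGR2HSV); print(hsv[209,262:285:3].tolist(),hsv[180,285],hsv[225,330])
p,ax=white(im,(245,170,80,75),50,130);print(p,ax)
o2=ctrl.get_obs();print(o2["ee_pos"])
c=cam("wrist",o)
print("wrist z=7",atz(c,p,7), "outer dia", np.array(ax)*(atz(c,(286,210),7)-atz(c,(285,210),7)).dot([0,-1,0]))
for n,b in(("top",(175,225,30,30)),("scene",(340,175,30,25))):
    im=cv2.imread(f"pics/{n}.png"); 
    q,a=white(im,b,45,120); print(n,q,a); globals()[n]=q
w=(c,p)
for L in([w,(cam("scene"),scene)],[w,(cam("top"),top)],[(cam("top"),top),(cam("scene"),scene)]): print(*tri(L))
E
```

```text
[[33, 14, 165], [38, 12, 164], [34, 11, 166], [36, 7, 171], [40, 9, 169], [26, 22, 161], [20, 89, 166], [19, 95, 169]] [ 21  93 170] [ 16 111 140]
[285.0955658  208.68509293] (45.7972526550293, 48.54529571533203)
[530.81141738 254.19758895 131.89880429]
wrist z=7 [532.91477451 252.72646536   7.        ] outer dia [ -9.74496558 -10.32970776]
top [187.6821537  239.73544407] (16.057037353515625, 16.926090240478516)
scene [353.228549  184.7213068] (11.33186149597168, 15.029224395751953)
[532.4011306  252.62111714   8.15092627] [array([-0.6,  0.3]), array([0.2, 0.1])]
[533.73695221 251.41203423   2.797298  ] [array([0.5, 0.3]), array([-0. ,  0.2])]
[533.06155228 250.6246614   10.28916145] [array([-0.3, -0.1]), array([-0.3,  0. ])]
```

Emit:
servo_tool:
  plan:
    - [0.3,[2,-1.5,-40],0]
    - [0.3,[2,-1.5,-80],0]
    - [0.3,[2,-1.5,-95],0]
    - [0.3,[2,-1.5,-95],0]
    - [0.3,[2,-1.5,-95],0]
    - [0.3,[2,-1.5,-95],0]

```text
t: 1.82
ee_pos: [534.1, 252.8, 38.0]
orientation: [1.929, 2.478, 0.003]
ft_force: [0.2, 0.6, 0.3]
width: 61.3
grasp_force: 0.0
```

Run:
```python
from h import *
o=ctrl.get_obs(); im=ctrl.get_image("wrist"); cv2.imwrite("pics/w2.png",im); np.save("w2.npy",o,allow_pickle=True)
print(o["t"],o["ee_pos"],o["orientation"])
c=cam("wrist",o); c1=cam("wrist",np.load("w1.npy",allow_pickle=True).item()); 
g=proj(c,[532.8,252.5,10]);print(g)
x,y=int(g[0])-70,int(g[1])-60
p,a=white(im,(x,max(y,0),140,120),50,130);print(p,a); print(atz(c,p,7),tri([(c,p),(c1,np.array([285.1,208.7]))]))
```

```text
1.8167 [534.14287679 252.76475789  38.02876092] [1.92949556 2.47800619 0.00302298]
[281.20785943 252.44941648]
[281.40341187 250.52059555] (65.18247985839844, 70.27598571777344)
[532.93381931 252.43598891   7.        ] (array([532.75089313, 253.23814958,   8.87579099]), [array([0., 0.]), array([-0., -0.])])
```

Emit:
servo_tool:
  plan:
    - [0.3,[0,0,-12],0]
    - [0.3,[0,0,-22],0]
    - [0.3,[0,0,-22],0]
    - [1,[0,0,-22],0]
    - [1,[0,0,-22],0]
    - [1,[0,0,-22],0]
    - [1,[0,0,-22],0]
    - [1,[0,0,-22],0]
    - [1,[0,0,-22],0]

```text
t: 2.62
ee_pos: [533.4, 251.4, 14.5]
orientation: [-1.932, -2.477, 0.0]
ft_force: [0.8, 0.6, -1.3]
width: 42.0
grasp_force: 30.0
```

Emit:
servo_tool:
  plan:
    - [1,[0,0,40],0]
    - [1,[0,0,80],0]
    - [1,[0,-20,115],0]
    - [1,[80,-560,115],0]
    - [1,[80,-560,115],0]
    - [1,[80,-560,115],0]
    - [1,[80,-560,115],0]
    - [1,[80,-560,115],0]
    - [1,[80,-560,115],0]
    - [1,[80,-560,115],0]

```text
t: 3.45
ee_pos: [575.9, -59.0, 129.5]
orientation: [-1.931, -2.477, 0.0]
ft_force: [0.0, 0.1, -0.8]
width: 41.6
grasp_force: 30.0
```

Emit:
servo_tool:
  plan:
    - [1,[34,-250,0],0]
    - [1,[34,-250,0],0]
    - [1,[34,-250,0],0]
    - [1,[34,-250,0],0]
    - [1,[34,-250,0],0]
    - [1,[34,-250,0],0]
    - [1,[34,-250,0],0]
    - [1,[34,-250,0],0]
    - [1,[34,-250,0],0]
    - [1,[34,-250,0],0]

```text
t: 4.28
ee_pos: [609.7, -305.3, 129.1]
orientation: [-1.929, -2.477, 0.0]
ft_force: [-0.6, 0.8, -0.2]
width: 41.7
grasp_force: 30.0
```

Run:
```python
from h import *
o=ctrl.get_obs(); im=ctrl.get_image("wrist"); cv2.imwrite("pics/w3.png",im); np.save("w3.npy",o,allow_pickle=True)
print(o["t"],o["ee_pos"],o["orientation"],o["width"])
c=cam("wrist",o); print(proj(c,[612.7,-239.2,43]),proj(c,[612.7,-239.2,71]))
```

```text
4.2833 [ 609.70705202 -305.33600363  129.13579145] [-1.92944920e+00 -2.47700175e+00  5.28811709e-05] 41.69725819629154
[310.61181729 135.31543663] [314.3687153  138.20678344]
```

View pics/w3.png

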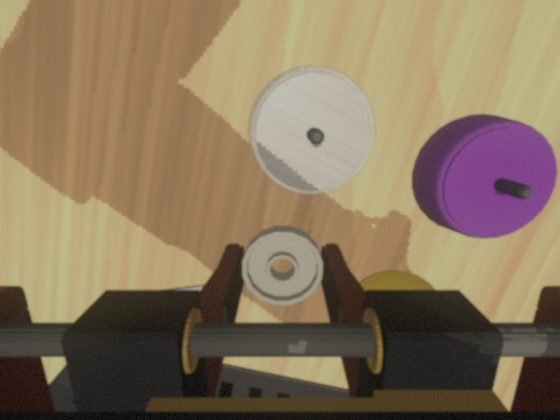

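The wrist view shows the base at (312,130) with its spindle at (316,136), and the held race at (282,265), still groove up. Now the numbers.

Run:
```python
from h import *
im=cv2.imread("pics/w3.png"); o=np.load("w3.npy",allow_pickle=True).item(); c=cam("wrist",o)
g=cv2.cvtColor(im,cv2.COLOR_BGR2GRAY)
sub=g[120:152,300:335]; m=(sub<100).astype(np.uint8)
n,l,st,ce=cv2.connectedComponentsWithStats(m); k=1+np.argmax(st[1:,4]); print("spindle",st[k],ce[k]+[300,120])
ps=ce[k]+[300,120]; print(sub[16-6:16+12:2,4:30:2])
for z in(43,57,71): print(z,atz(c,ps,z))
hs=cv2.cvtColor(im,cv2.COLOR_BGR2HSV); print(hs[66:75,312].tolist(), hs[266,244:262:2].tolist())
p,a=white(im,(240,222,85,85),60,130); print("race",p,a)
tz=o["ee_pos"][2]
for z in(tz-4.5,tz-6): print(atz(c,p,z)-o["ee_pos"])
# hole
sub=im[250:282,262:302]
cv2.imwrite("pics/c3.png",np.hstack([cv2.resize(im[225:305,242:322],(400,400),interpolation=cv2.INTER_CUBIC),cv2.resize(im[60:200,245:385],(400,400),interpolation=cv2.INTER_CUBIC)]))
# plate from top/scene spindles
```

```text
spindle [  8   9  15  15 130] [314.33846154 135.57692308]
[[179 173 131  83  75  75  82  91 127 171 182 184 185]
 [181 153  83  77  82  85  91  92  88 121 171 182 184]
 [180 145  80  77  84  98 106 105  95  93 156 179 181]
 [182 153  85  79  89 105 108 104 101  90 148 179 178]
 [181 170 113  77  86 103 105 106 100  92 154 181 181]
 [178 177 157 107  79  94 100 100  91 114 168 180 181]
 [180 179 174 148  93  81  86  85  99 155 176 179 179]
 [181 180 182 171 146 110 105 113 141 175 180 180 180]
 [183 183 181 181 167 142 134 153 168 180 181 180 182]]
43 [ 615.28389457 -238.73630102   43.        ]
57 [ 613.76772694 -238.20496603   57.        ]
71 [ 612.2515593  -237.67363104   71.        ]
[[25, 50, 175], [27, 42, 176], [24, 39, 184], [22, 36, 184], [20, 36, 182], [18, 34, 179], [20, 28, 181], [21, 22, 186], [24, 19, 189]] [[22, 39, 162], [21, 41, 150], [23, 42, 146], [22, 39, 164], [20, 40, 165], [22, 41, 162], [22, 39, 165], [23, 39, 165], [23, 39, 164]]
race [281.94252777 267.56388092] (73.53466796875, 80.68075561523438)
[-1.47434207  1.83862149 -4.5       ]
[-1.2941655   1.10946088 -6.        ]
```

View pics/c3.png

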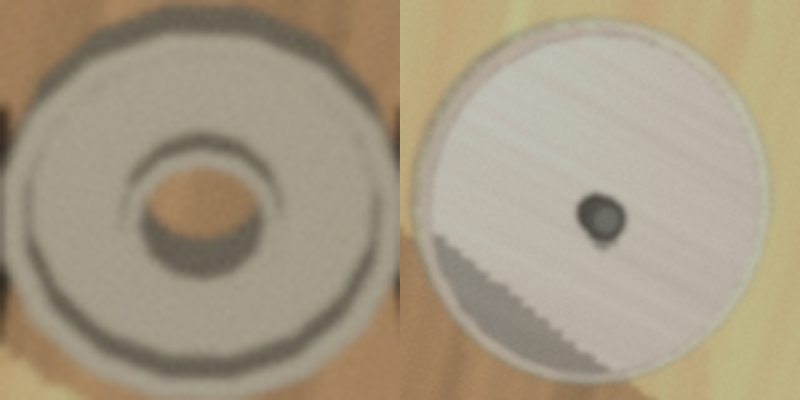

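The enlarged crop puts the held race's bore centre (top face) at about (282.2,269.2), and the spindle's top face at (317.1,136.0). I'll compute the shift from these.

Run:
```python
from h import *
o=np.load("w3.npy",allow_pickle=True).item(); c=cam("wrist",o); e=o["ee_pos"]
print("tip",atz(c,(317.1,136),71),"plate",atz(c,(314.3,131.8),43),"foot",atz(c,(311.9,130),20))
print("race",atz(c,(282.2,269.2),e[2]-4.5)-e, atz(c,(282.2,269.2),e[2]-4.5))
print(proj(cam("top"),[614,-238,71]),proj(cam("scene"),[614,-238,71]),tri([(cam("scene"),(np.array([182.6,252.7]))),(cam("top"),np.array([388.8,197.1]))]))
print(ctrl.get_obs()["ee_pos"])
```

```text
tip [ 613.9746368  -237.50436708   71.        ] plate [ 614.55928991 -236.25758084   43.        ] foot [ 614.8287934  -236.03884297   20.        ]
race [-1.12034912  0.9717297  -4.5       ] [ 608.5867029  -304.36427393  124.63579145]
[388.63152826 195.45662526] [181.69694554 251.86582729] (array([ 612.24120041, -238.26554309,   63.11227769]), [array([-0.6,  0. ]), array([-0.6, -0.1])])
[ 609.98132463 -305.17663989  129.35354101]
```

Emit:
servo_tool:
  plan:
    - [1,[5.5,40,0],0]
    - [1,[5.5,67,0],0]
    - [1,[5.5,67,-20],0]
    - [1,[5.5,67,-36],0]
    - [1,[5.5,67,-36],0]
    - [1,[5.5,67,-36],0]
    - [1,[5.5,67,-36],0]
    - [1,[5.5,67,-36],0]

```text
t: 5.0
ee_pos: [616.5, -240.1, 94.8]
orientation: [1.93, 2.476, 0.001]
ft_force: [0.1, -0.2, -0.6]
width: 41.8
grasp_force: 30.0
```

Run:
```python
from h import *
o=ctrl.get_obs(); im=ctrl.get_image("wrist"); cv2.imwrite("pics/w4.png",im); np.save("w4.npy",o,allow_pickle=True)
print(o["t"],o["ee_pos"],o["orientation"],o["width"])
c=cam("wrist",o); e=o["ee_pos"]; r=e+[-1.1,1,-4.5]; print(proj(c,r),proj(c,[614.2,-237.2,71]))
s=ctrl.get_image("scene");cv2.imwrite("pics/s4.png",s); t=ctrl.get_image("top");cv2.imwrite("pics/t4.png",t)
a=cv2.resize(im[205:325,215:355],(560,480),interpolation=cv2.INTER_CUBIC)
b=cv2.resize(s[225:285,155:215],(240,240),interpolation=cv2.INTER_CUBIC);d=cv2.resize(t[170:230,360:420],(240,240),interpolation=cv2.INTER_CUBIC)
cv2.imwrite("pics/c4.png",np.hstack([a,np.vstack([b,d])]))
```

```text
5.0 [ 616.46839892 -240.07943114   94.78360514] [1.93047956e+00 2.47644360e+00 7.05096034e-04] 41.83026969424849
[282.23423683 269.14660321] [280.9910361  250.17222421]
```

View pics/c4.png

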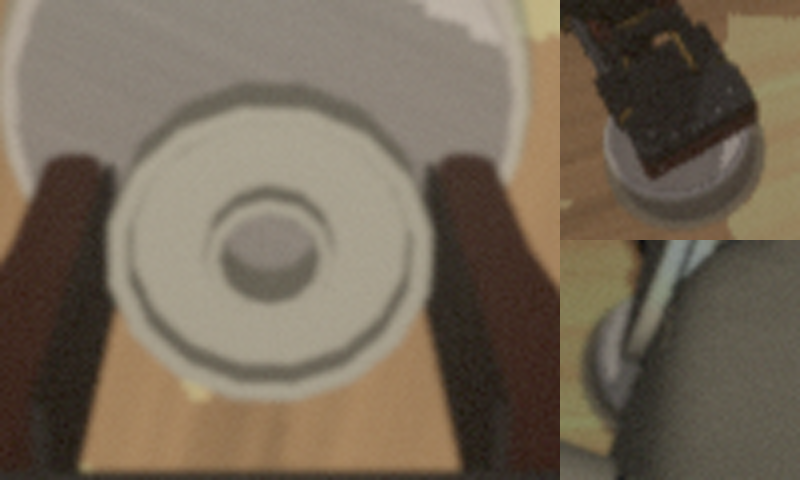

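The crop shows the race held level at crop (270,250), with the plate behind it. The spindle is hidden by the ring. I'll let the arm settle and re-read.

Emit:
servo_tool:
  plan:
    - [1,[0,0,0],0]
    - [1,[0,0,0],0]
    - [1,[0,0,0],0]

```text
t: 5.4
ee_pos: [615.8, -240.2, 93.8]
orientation: [1.932, 2.477, 0.0]
ft_force: [0.2, -0.1, -0.8]
width: 41.6
grasp_force: 30.0
```

Run:
```python
from h import *
for i in range(3):
    o=ctrl.get_obs(); print(o["t"],o["ee_pos"],o["qvel"].round(3)); im=ctrl.get_image("wrist")
cv2.imwrite("pics/w5.png",im)
o4=np.load("w4.npy",allow_pickle=True).item()
for q in (o4,o):
    c=cam("wrist",q);print(proj(c,[614.2,-237.2,43]),[ (proj(c,[614.2+41*np.cos(a),-237.2+41*np.sin(a),43]).round(1)) for a in np.radians([14,194,104])])
# plate edges in both
for f in("w4","w5"):
    g=cv2.cvtColor(cv2.imread(f"pics/{f}.png"),cv2.COLOR_BGR2HSV)[...,1]
    print(f,g[225,205:235:2],g[225,330:360:2])
```

```text
5.4 [ 615.79141797 -240.16925064   93.77093928] [ 0.001  0.005  0.003  0.002 -0.001  0.   ]
5.45 [ 615.76167841 -240.12235628   93.67812201] [-0.     0.001  0.    -0.001  0.    -0.001]
5.5 [ 615.76635691 -240.08945876   93.63891845] [0.001 0.001 0.001 0.001 0.002 0.   ]
[281.07629725 232.76467873] [array([343.9, 232.8]), array([218.2, 232.7]), array([281.1, 170.4])]
[282.22699237 233.69092352] [array([345.4, 233.7]), array([219.1, 233.7]), array([282.3, 171. ])]
w4 [108 111 111 109  86  46  37  35  36  37  34  37  36  35  34] [ 37  35  39  39  35  36  37  42  51  91 103 108 105 106 108]
w5 [108 107 108 108 103  61  39  35  37  38  35  37  36  36  34] [ 36  35  37  35  37  37  38  37  43  59 100 105 106 106 109]
```

Run:
```python
from h import *
im=cv2.imread("pics/w5.png"); o=ctrl.get_obs(); c=cam("wrist",o)
h=cv2.cvtColor(im,cv2.COLOR_BGR2HSV).astype(int)
print([(r,h[r,276:288,1].mean().round(),h[r,276:288,2].mean().round()) for r in range(146,184,2)])
for R,z in((50,0),(50,40),(41,43)):
    print(R,z,proj(c,[614.2+R*np.cos(1.815),-237.2+R*np.sin(1.815),z]))
```

```text
[(146, np.float64(79.0), np.float64(192.0)), (148, np.float64(80.0), np.float64(191.0)), (150, np.float64(79.0), np.float64(187.0)), (152, np.float64(64.0), np.float64(163.0)), (154, np.float64(62.0), np.float64(149.0)), (156, np.float64(63.0), np.float64(147.0)), (158, np.float64(62.0), np.float64(147.0)), (160, np.float64(60.0), np.float64(134.0)), (162, np.float64(56.0), np.float64(116.0)), (164, np.float64(49.0), np.float64(124.0)), (166, np.float64(37.0), np.float64(137.0)), (168, np.float64(30.0), np.float64(149.0)), (170, np.float64(27.0), np.float64(149.0)), (172, np.float64(31.0), np.float64(150.0)), (174, np.float64(27.0), np.float64(185.0)), (176, np.float64(25.0), np.float64(190.0)), (178, np.float64(26.0), np.float64(188.0)), (180, np.float64(27.0), np.float64(181.0)), (182, np.float64(27.0), np.float64(178.0))]
50 0 [282.24443776 148.82480726]
50 40 [282.26468398 155.67971156]
41 43 [282.25635595 171.05756394]
```

Run:
```python
from h import *
from scipy.optimize import least_squares
def edge(f,o,ctr,rng,cols):
    im=cv2.GaussianBlur(cv2.imread(f),(3,3),0).astype(float); c=cam("wrist",o); out=[]
    b=cv2.cvtColor(im.astype(np.uint8),cv2.COLOR_BGR2LAB).astype(int)
    for d in rng:
        a=np.radians(d)
        rr=np.arange(30,60,.5); P=np.array([proj(c,[ctr[0]+r*np.cos(a),ctr[1]+r*np.sin(a),41]) for r in rr])
        v=np.array([b[int(round(y)),int(round(x)),2] if 0<=y<420 and 0<=x<560 else 0 for x,y in P])
        L=np.array([b[int(round(y)),int(round(x)),0] if 0<=y<420 and 0<=x<560 else 0 for x,y in P])
        print(d,"b",v[::3],"L",L[::3])
o3=np.load("w3.npy",allow_pickle=True).item()
edge("pics/w3.png",o3,(614.2,-237.2),range(0,360,45),0)
edge("pics/w5.png",ctrl.get_obs(),(614.2,-237.2),(80,104,128),0)
```

```text
0 b [135 136 135 136 135 135 135 137 141 148 153 153 153 153 154 154 153 153
 153 153] L [188 188 188 187 186 186 185 184 186 184 185 184 184 183 182 180 181 181
 183 183]
45 b [135 135 135 135 135 135 136 138 141 149 153 153 153 153 153 153 153 153
 154 153] L [187 186 188 187 184 185 186 189 188 181 184 182 183 184 184 184 184 183
 182 183]
90 b [135 135 134 135 135 135 135 136 139 147 153 154 154 154 154 154 154 154
 154 154] L [191 189 191 193 192 191 186 178 183 174 174 175 175 174 174 174 174 173
 174 174]
135 b [134 134 134 134 134 134 134 137 138 141 146 152 153 153 154 154 154 154
 154 154] L [195 195 195 195 194 193 188 177 179 169 165 177 180 180 180 180 178 177
 177 177]
180 b [134 135 135 135 135 134 135 136 137 139 143 148 153 153 154 153 153 153
 154 154] L [190 190 191 190 191 191 190 177 172 172 164 165 176 179 179 181 182 182
 181 181]
225 b [135 135 134 134 134 134 134 135 136 139 146 151 152 152 152 152 152 152
 152 152] L [182 160 144 143 144 144 144 151 164 169 145 141 140 140 141 142 142 143
 141 140]
270 b [135 135 135 135 134 134 135 135 136 139 146 151 151 152 152 152 152 152
 152 152] L [181 174 156 144 142 141 141 142 160 166 148 144 144 144 144 144 144 144
 144 144]
315 b [135 135 135 135 135 136 135 135 138 146 151 153 154 153 153 154 153 154
 154 154] L [186 186 187 187 187 186 184 182 180 178 177 178 178 178 178 177 176 177
 178 178]
80 b [135 135 135 135 135 135 135 134 134 136 139 142 142 143 148 153 154 154
 154 154] L [184 186 189 187 187 187 176 151 152 145 128 138 140 141 162 179 180 181
 180 180]
104 b [135 135 135 135 135 135 135 133 132 135 137 139 142 143 143 146 153 154
 154 154] L [144 146 174 186 191 191 183 149 150 140 125 118 141 145 149 163 184 185
 185 185]
128 b [134 134 135 135 134 135 135 133 133 134 138 141 143 143 145 152 154 154
 154 154] L [145 143 142 143 144 146 142 138 149 146 129 142 151 148 146 163 179 182
 182 181]
```

Emit:
servo_tool:
  plan:
    - [1,[-0.6,1.3,0],0]
    - [1,[-0.6,1.3,0],0]
    - [1,[-0.6,1.3,-6],0]
    - [1,[-0.6,1.3,-12],0]
    - [1,[-0.6,1.3,-16],0]
    - [1,[-0.6,1.3,-20],0]
    - [1,[-0.6,1.3,-20],0]
    - [1,[-0.6,1.3,-20],0]

```text
t: 6.22
ee_pos: [614.9, -238.6, 73.0]
orientation: [-1.931, -2.477, 0.0]
ft_force: [-0.6, 0.3, -0.3]
width: 41.6
grasp_force: 30.0
```

Emit:
servo_tool:
  plan:
    - [1,[0,0,-5],0]
    - [1,[0,0,-10],0]
    - [1,[0,0,-14.5],0]
    - [1,[0,0,-14.5],0]
    - [1,[0,0,-14.5],0]

```text
t: 6.63
ee_pos: [614.9, -238.6, 58.6]
orientation: [-1.931, -2.477, 0.0]
ft_force: [0.5, -0.4, 0.2]
width: 41.8
grasp_force: 30.0
```

Emit:
servo_tool:
  plan:
    - [1,[0,0,-0.8],0]
    - [1,[0,0,-0.8],0]
    - [0.4,[0,0,-0.8],0]
    - [0.35,[0,0,-0.8],0]
    - [0.35,[0,0,-0.8],0]
    - [0.35,[0,0,-0.8],0]
    - [0.35,[0,0,-0.8],0]
    - [0.35,[0,0,-0.8],0]

```text
t: 7.3
ee_pos: [615.2, -238.7, 58.4]
orientation: [1.932, 2.477, 0.0]
ft_force: [-0.0, -0.2, 0.2]
width: 56.8
grasp_force: 0.0
```

Emit:
servo_tool:
  plan:
    - [0.35,[0,0,20],0]
    - [0.35,[0,0,50],0]
    - [0.3,[0,-30,80],0]
    - [0.2,[0,-45,80],0]
    - [0,[0,-45,80],0]
    - [0,[0,-45,80],0]
    - [0,[0,-45,80],0]
    - [0,[0,-45,80],0]
    - [0,[0,-45,80],0]
    - [0,[0,-45,80],0]

```text
t: 8.13
ee_pos: [614.9, -282.8, 137.4]
orientation: [-1.93, -2.477, 0.0]
ft_force: [0.0, -0.4, -0.4]
width: 87.9
grasp_force: 0.0
```

Run:
```python
from h import *
o=ctrl.get_obs(); im=ctrl.get_image("wrist"); cv2.imwrite("pics/w6.png",im); np.save("w6.npy",o,allow_pickle=True)
print(o["t"],o["ee_pos"],o["orientation"],o["width"])
c=cam("wrist",o); q=proj(c,[614,-238,53]).astype(int);print(q, proj(c,[614,-238,71]))
x,y=max(q[0]-70,0),max(q[1]-50,0); print(x,y)
cv2.imwrite("pics/c6.png",cv2.resize(im[y:y+100,x:x+140],(700,500),interpolation=cv2.INTER_CUBIC))
```

```text
8.1333 [ 614.8612182  -282.80014479  137.40253619] [-1.92981231e+00 -2.47700641e+00  4.35824257e-04] 87.8798777257925
[297 163] [298.81937992 167.81734799]
227 113
```

View pics/c6.png

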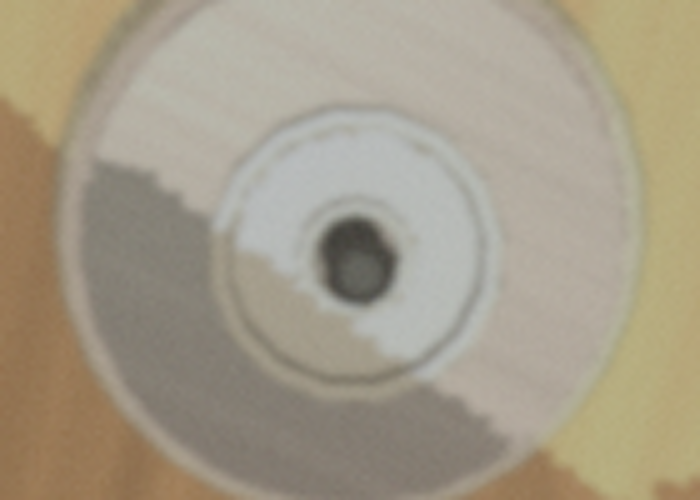

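The crop shows the race seated, concentric around the spindle: rim centre at crop (356,251), spindle top at (360,270). Now the tweezers estimate.

Run:
```python
from h import *
c=cam("wrist",np.load("w6.npy",allow_pickle=True).item())
print("race",atz(c,(298.0,163.0),53),"spindle",atz(c,(298.9,166.8),71))
s,t=cam("scene"),cam("top")
L=tri([(s,np.array([294.6,239.7])),(t,np.array([276.2,187.3]))]);R=tri([(s,np.array([281.9,250.9])),(t,np.array([292.2,181.6]))])
h=tri([(s,(np.array([57,38])/3.13+[225,180])),(t,np.array([174,260])/3.325+[260,175])]);print(L,R,h)
m=(L[0]+R[0])/2;d=m-h[0];print(np.degrees(np.arctan2(d[1],d[0])),np.linalg.norm(d[:2]), m-65*d/np.linalg.norm(d))
```

```text
race [ 614.13084744 -237.39733332   53.        ] spindle [ 613.87803127 -237.33533349   71.        ]
(array([652.96215408,  31.98420019,  36.43849364]), [array([-1.1,  0.1]), array([-1.1, -0.3])]) (array([668.58556589,  -7.48189874,  29.1978384 ]), [array([-1.3,  0.1]), array([-1.3, -0.3])]) (array([484.68768302, -49.77325347,  50.50644543]), [array([-0.8,  0.1]), array([-0.9, -0.2])])
19.404247388180785 186.69056868126836 [599.73932632  -9.24758728  38.94923152]
```

Emit:
servo_tool:
  plan:
    - [0,[-18,272,10],-84]
    - [0,[-18,272,10],-84]
    - [0,[-18,272,10],-84]
    - [0,[-18,272,10],-84]
    - [0,[-18,272,10],-84]
    - [0,[-18,272,10],-84]
    - [0,[-18,272,10],-84]
    - [0,[-18,272,10],-84]
    - [0,[-18,272,10],-84]
    - [0,[-18,272,10],-84]

```text
t: 9.02
ee_pos: [597.1, -10.4, 148.3]
orientation: [-3.01, -0.898, 0.0]
ft_force: [0.2, -1.0, -0.9]
width: 87.8
grasp_force: 0.0
```

Emit:
servo_tool:
  plan:
    - [0,[0,0,0],-13]
    - [0,[0,0,0],-13]
    - [0,[0,0,0],-13]
    - [0,[0,0,0],-13]
    - [0,[0,0,0],-13]

```text
t: 9.43
ee_pos: [597.1, -11.6, 148.2]
orientation: [-3.091, -0.563, 0.0]
ft_force: [-0.8, 0.4, -0.3]
width: 87.8
grasp_force: 0.0
```

Run:
```python
from h import *
o=ctrl.get_obs(); im=ctrl.get_image("wrist"); cv2.imwrite("pics/w7.png",im); np.save("w7.npy",o,allow_pickle=True)
w=o["orientation"];print(o["t"],o["ee_pos"],w,2*np.degrees(np.arctan2(w[1],w[0]))%360)
cv2.imwrite("pics/c7.png",cv2.resize(im[20:320,90:490],(800,600),interpolation=cv2.INTER_CUBIC))
```

```text
9.4333 [597.13989114 -11.59209872 148.2280495 ] [-3.09072114e+00 -5.62943145e-01  2.12153309e-04] 20.645359629972972
```

View pics/c7.png

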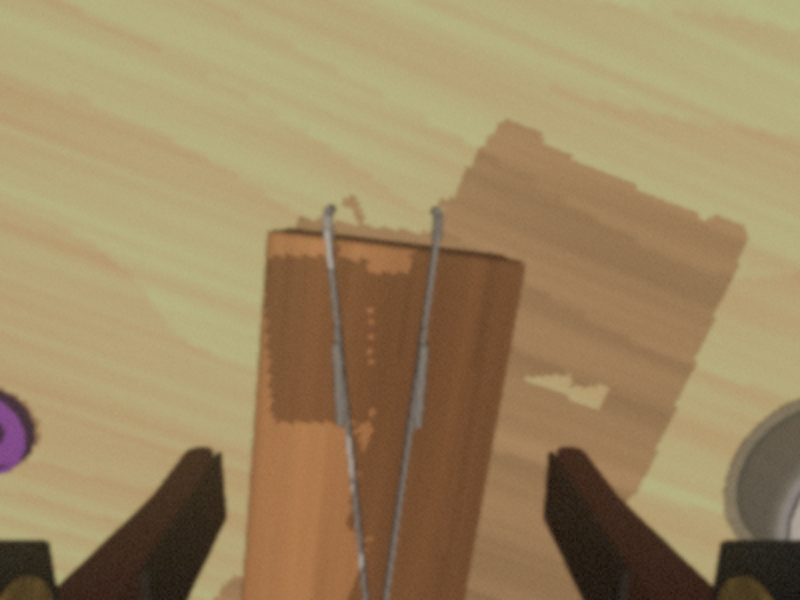

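The crop shows the tips at crop (328,210) and (437,212), and the grip plates from (337,345) to (343,427) and (424,345) to (416,427). I'll convert these to the world frame.

Run:
```python
from h import *
o=np.load("w7.npy",allow_pickle=True).item();c=cam("wrist",o)
f=lambda x,y:np.array([x,y])/2+[89.75,19.75]
for n,z,pts in(("tips",30,[(328,210),(437,212)]),("gfront",56,[(338,345),(424,345)]),("grear",56,[(344,427),(416,427)])):
    a,b=[atz(c,f(*p),z) for p in pts]; d=a-b
    print(n,a.round(1),b.round(1),((a+b)/2).round(1),np.hypot(*d[:2]).round(1),np.degrees(np.arctan2(d[1],d[0])).round(1)-90)
w=cam("top");
```

```text
tips [653.5  33.6  30. ] [668.  -7.  30.] [660.7  13.3  30. ] 43.1 19.5
gfront [609.7  12.1  56. ] [621.1 -18.4  56. ] [615.4  -3.1  56. ] 32.5 20.599999999999994
grear [579.3  -1.1  56. ] [589.3 -27.6  56. ] [584.3 -14.3  56. ] 28.3 20.599999999999994
```

Emit:
servo_tool:
  plan:
    - [0.4,[3,2,0],-0.7]
    - [0.42,[3,2,-30],-0.7]
    - [0.42,[3,2,-60],-0.7]
    - [0.42,[3,2,-72],-0.7]
    - [0.42,[3,2,-72],-0.7]
    - [0.42,[3,2,-72],-0.7]
    - [0.42,[3,2,-72],-0.7]
    - [0.42,[3,2,-72],-0.7]

```text
t: 10.15
ee_pos: [601.4, -9.7, 77.9]
orientation: [3.094, 0.539, 0.004]
ft_force: [0.5, -0.5, -0.1]
width: 50.8
grasp_force: 0.0
```

Run:
```python
from h import *
o=ctrl.get_obs(); im=ctrl.get_image("wrist"); cv2.imwrite("pics/w8.png",im); np.save("w8.npy",o,allow_pickle=True)
w=o["orientation"];print(o["t"],o["ee_pos"],o["width"],2*np.degrees(np.arctan2(w[1],w[0]))%360)
c=cam("wrist",o)
for p in([653.5,33.6,30],[668,-7,30],[609.7,12.1,56],[621.1,-18.4,56],[579.3,-1.1,56],[589.3,-27.6,56]): print(proj(c,p).round(1))
cv2.imwrite("pics/c8.png",cv2.resize(im[0:345,100:460],(626,600),interpolation=cv2.INTER_CUBIC))
```

```text
10.15 [601.39449224  -9.72127655  77.87987283] 50.780173960431725 19.764269827653063
[242.6 137.9]
[316.  137.9]
[250.2 230.7]
[309.  229.9]
[255.5 284.2]
[304.2 283.4]
```

View pics/c8.png

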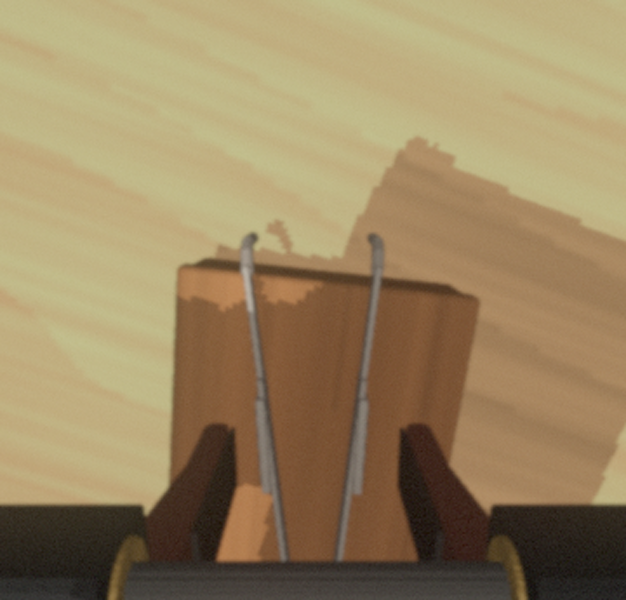

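The crop shows the grip plates' front ends at (262,402) and (366,402), which is within about 1 px of the prediction for z = 56, so the height is confirmed. The fingers sit about 1 mm to the right of centre. Next I'll correct that, descend and squeeze partway.

Emit:
servo_tool:
  plan:
    - [0.42,[-1,0.7,0],0]
    - [0.42,[-1,0.7,-10],0]
    - [0.42,[-1,0.7,-20],0]
    - [0.42,[-1,0.7,-20.5],0]
    - [0.5,[-1,0.7,-20.5],0]
    - [0.58,[-1,0.7,-20.5],0]
    - [0.64,[-1,0.7,-20.5],0]
    - [0.67,[-1,0.7,-20.5],0]
    - [0.67,[-1,0.7,-20.5],0]
    - [0.67,[-1,0.7,-20.5],0]

```text
t: 11.03
ee_pos: [599.1, -9.0, 55.8]
orientation: [-3.095, -0.539, 0.0]
ft_force: [0.5, 0.9, -0.4]
width: 29.0
grasp_force: 6.9
```

Emit:
servo_tool:
  plan:
    - [0.69,[0,0,0],0]
    - [0.71,[0,0,0],0]
    - [0.71,[0,0,0],0]
    - [0.71,[0,0,0],0]
    - [0.71,[0,0,0],0]
    - [0.71,[0,0,0],0]

```text
t: 11.53
ee_pos: [599.2, -9.0, 55.8]
orientation: [-3.095, -0.539, 0.0]
ft_force: [-0.2, 0.1, -0.0]
width: 25.7
grasp_force: 11.4
```

Emit:
servo_tool:
  plan:
    - [0.712,[0,0,10],0]
    - [0.712,[0,0,25],0]
    - [0.712,[0,0,45],0]
    - [0.712,[0,0,65],0]
    - [0.712,[-5,-25,70],0]
    - [0.712,[-10,-50,70],0]
    - [0.712,[-15,-75,70],0]
    - [0.712,[-20,-100,70],0]
    - [0.712,[-20,-100,70],0]
    - [0.712,[-20,-100,70],0]

```text
t: 12.37
ee_pos: [579.1, -110.1, 126.5]
orientation: [3.096, 0.535, 0.001]
ft_force: [0.0, 0.2, -1.3]
width: 25.8
grasp_force: 11.6
```

```bash
cat > snap.py <<'E'
import sys;from h import *
n=sys.argv[1];o=ctrl.get_obs();im=ctrl.get_image("wrist");cv2.imwrite(f"pics/{n}.png",im);np.save(n+".npy",o,allow_pickle=True)
w=o["orientation"];print(o["t"],o["ee_pos"].round(2),w.round(4),o["width"].round(2),o["grasp_force"],2*np.degrees(np.arctan2(w[1],w[0]))%360)
E
python3 snap.py m1
```

```text
Traceback (most recent call last):
  File "snap.py", line 3, in <module>
    w=o["orientation"];print(o["t"],o["ee_pos"].round(2),w.round(4),o["width"].round(2),o["grasp_force"],2*np.degrees(np.arctan2(w[1],w[0]))%360)
                                                                    ^^^^^^^^^^^^^^^^
AttributeError: 'float' object has no attribute 'round'
```

Emit:
servo_tool:
  plan:
    - [0.712,[-7,-36,0],0]
    - [0.712,[-13,-72,0],0]
    - [0.712,[-13,-72,0],0]
    - [0.712,[-13,-72,0],0]
    - [0.712,[-13,-72,0],0]

```text
t: 12.83
ee_pos: [566.3, -180.0, 125.9]
orientation: [-3.095, -0.539, 0.0]
ft_force: [-1.2, 0.1, -0.8]
width: 25.4
grasp_force: 11.6
```

```bash
python3 snap.py m2
```

```text
Traceback (most recent call last):
  File "snap.py", line 3, in <module>
    w=o["orientation"];print(o["t"],o["ee_pos"].round(2),w.round(4),o["width"].round(2),o["grasp_force"],2*np.degrees(np.arctan2(w[1],w[0]))%360)
                                                                    ^^^^^^^^^^^^^^^^
AttributeError: 'float' object has no attribute 'round'
```

Emit:
servo_tool:
  plan:
    - [0.712,[-7,-36,0],0]
    - [0.712,[-13,-72,0],0]
    - [0.712,[-13,-79,0],0]
    - [0.712,[-13,-79,0],0]
    - [0.712,[-13,-79,0],0]
    - [0.712,[-13,-79,0],0]

```text
t: 13.38
ee_pos: [553.3, -258.3, 125.6]
orientation: [-3.094, -0.541, 0.001]
ft_force: [-0.7, 0.1, -0.4]
width: 25.5
grasp_force: 11.6
```

```bash
python3 snap.py m3
python3 - <<'E'
from h import *
o=np.load("m3.npy",allow_pickle=True).item(); c=cam("wrist",o); e=o["ee_pos"]
I=np.array([cv2.imread(f"pics/m{i}.png").astype(float) for i in(1,2,3)])
g=I.mean(-1); sd=I.std(0).max(-1)
R=cv2.Rodrigues(np.array(o["orientation"]))[0]
for y in(13.5,-13.5):
    for x,z in((65,35.8),(65,20)):
        print("pred tip",y,z,proj(c,e+R@np.array([x,y,z])).round(1))
print("race",proj(c,[614.1,-237.5,53]),"sp",proj(c,[613.9,-237.4,71]))
np.set_printoptions(linewidth=250)
m=(sd<9); print(m.sum())
q=proj(c,e+R@np.array([65,0,35.8])).astype(int)
for r in range(q[1]-30,q[1]+22,2): print(r,"".join("#" if v else "." for v in m[r,q[0]-45:q[0]+45]))
print(q)
E
```

```text
pred tip 13.5 35.8 [306.6 136.7]
pred tip 13.5 20 [308.9 138.9]
pred tip -13.5 35.8 [257.6 136.8]
pred tip -13.5 20 [255.3 139. ]
race [283.80471412 134.07838596] sp [283.67360496 136.17822893]
92161
106 ..........................................................................................
108 ..........................................................................................
110 ..........................................................................................
112 ..........................................................................................
114 ..........................................................................................
116 ..........................................................................................
118 ..........................................................................................
120 ..........................................................................................
122 ..........................................................................................
124 .........................................
[... 1238 characters left out ...]
..........................#######.............
152 ..............#######..................................................#######............
154 ..............#######.................................................#######.............
156 ..............#######.................................................#######.............
[282 136]Traceback (most recent call last):
  File "snap.py", line 3, in <module>
    w=o["orientation"];print(o["t"],o["ee_pos"].round(2),w.round(4),o["width"].round(2),o["grasp_force"],2*np.degrees(np.arctan2(w[1],w[0]))%360)
                                                                    ^^^^^^^^^^^^^^^^
AttributeError: 'float' object has no attribute 'round'
```

```bash
sed -i 's/o\["width"\].round(2)/round(o["width"],2)/' snap.py
python3 - <<'E'
from h import *
np.set_printoptions(linewidth=250)
o=np.load("m3.npy",allow_pickle=True).item(); im=cv2.imread("pics/m3.png"); L=cv2.cvtColor(cv2.GaussianBlur(im,(3,3),0),cv2.COLOR_BGR2LAB).astype(int)
print(o["ee_pos"])
for r in range(88,180,4): print(r,"".join("%4d"%v for v in L[r,232:336:2,0]))
print()
for r in range(96,176,8): print(r,"".join("%4d"%v for v in L[r,232:336:2,2]))
E
```

```text
[ 553.33889272 -258.27514902  125.64647286]
88  173 170 170 178 177 173 180 186 187 187 188 187 185 186 188 187 187 187 187 187 185 185 186 187 186 187 187 188 188 187 186 187 188 187 188 187 185 184 185 185 183 184 184 184 183 181 177 172 169 165 154 140
92  169 173 175 171 175 185 187 187 187 188 187 187 187 188 188 186 187 189 187 186 185 187 187 187 188 188 188 188 187 186 188 187 188 188 187 184 184 185 186 184 184 185 184 183 181 181 183 183 181 172 167 161
96  178 181 174 181 186 187 187 187 188 187 186 187 189 187 187 188 188 187 186 185 187 187 187 188 188 188 188 187 188 188 187 189 189 187 184 185 186 185 184 185 184 184 183 181 181 183 183 185 186 183 176 169
100  172 176 185 187 187 188 188 188 187 186 187 188 187 187 188 187 187 185 185 187 187 187 187 182 181 176 172 176 181 184 184 177 171 175 181 185 185 184 185 185 184 182 180 182 185 184 186 185 184 178 167 164
104  177 185 187 187 187 189 188 187 186 188 188 187 188 188 188 186 185 186 186 185 185 188 189 190 189 187 187 187 186 188 190 189 187 178 164 170 182 185 186 184 182 181 183 184 185 187 185 178 173 164 14
[... 5269 characters left out ...]
8 137 134 134 134 135 135 134 133 134 133 133 134 134 134 135
152  135 135 135 135 134 134 134 134 134 134 135 135 135 133 131 130 131 132 130 128 127 127 128 128 129 133 137 138 138 137 137 138 138 138 138 138 137 136 134 134 133 133 134 134 134 134 134 134 135 134 134 134
160  137 136 135 135 135 135 135 135 135 134 135 135 135 134 135 134 135 134 132 131 135 137 137 137 137 137 138 137 137 137 138 137 137 137 138 137 135 134 134 133 134 134 134 134 134 134 134 134 135 135 135 135
168  148 142 139 137 136 135 135 135 135 134 135 135 135 134 135 134 134 135 134 134 134 134 134 134 134 134 134 135 134 133 134 134 134 134 134 133 133 134 134 135 135 134 134 135 134 134 134 134 134 136 138 141
```

Emit:
servo_tool:
  plan:
    - [0.712,[-1,-2.5,0],0]
    - [0.712,[-1,-2.5,-8],0]
    - [0.712,[-1,-2.5,-16],0]
    - [0.712,[-1,-2.5,-24],0]
    - [0.712,[-1,-2.5,-30],0]
    - [0.712,[-1,-2.5,-34],0]
    - [0.712,[-1,-2.5,-34],0]
    - [0.712,[-1,-2.5,-34],0]
    - [0.712,[-1,-2.5,-34],0]

```text
t: 14.18
ee_pos: [552.4, -262.6, 91.9]
orientation: [3.095, 0.539, 0.0]
ft_force: [0.2, -0.3, -0.3]
width: 25.5
grasp_force: 11.6
```

```bash
python3 snap.py m4
python3 - <<'E'
from h import *
o=np.load("m4.npy",allow_pickle=True).item(); im=cv2.imread("pics/m4.png"); L=cv2.cvtColor(cv2.GaussianBlur(im,(3,3),0),cv2.COLOR_BGR2LAB).astype(int)
c=cam("wrist",o);e=o["ee_pos"];R=cv2.Rodrigues(np.array(o["orientation"]))[0]
print(proj(c,[614.5,-238.6,53]),[proj(c,e+R@np.array([66,y,35.8])).round(1) for y in(-13.5,13.5)],o["ft_force"])
for r in range(88,184,3): print(r,"".join("%4d"%v for v in L[r,236:332:2,0]))
E
```

```text
14.1833 [ 552.36 -262.63   91.92] [3.0949e+00 5.3890e-01 3.0000e-04] 25.54 11.617240011692047 19.756954822580852
[279.20731244 133.45525029] [array([257.5, 134.9]), array([306.7, 134.9])] [ 0.21743233 -0.27852281 -0.28360729]
88  189 187 187 187 189 189 188 187 189 189 189 187 186 187 188 188 188 189 189 189 189 189 188 189 190 189 188 190 189 188 186 185 186 187 187 186 185 186 187 185 184 182 183 184 185 185 187 187
91  187 187 188 189 189 188 188 189 190 188 187 186 187 188 188 188 189 189 189 187 183 185 188 189 189 189 190 189 188 186 186 187 187 187 186 186 186 186 185 184 182 183 184 185 185 187 187 186
94  187 187 188 189 188 187 188 189 189 187 187 187 188 188 187 187 186 183 181 184 180 180 183 182 183 184 181 167 163 169 177 183 186 186 185 187 187 185 184 181 183 185 186 186 187 188 186 184
97  188 188 190 189 187 188 189 189 188 186 186 187 186 185 185 187 190 191 193 193 191 191 191 192 193 193 192 190 184 170 156 159 180 185 186 187 186 184 182 182 185 186 186 187 187 186 185 184
100  188 190 189 188 189 190 190 189 186 186 185 186 188 192 191 189 186 182 181 182 184 1
[... 4725 characters left out ...]
0 142 140 140 139 140 143 142 142 140 139 139 139 138 138 122 113 130 132 137 140 138 137 136 135 136 136 138
175  185 182 183 185 186 185 178 178 179 177 163 127 132 138 137 137 140 140 139 140 140 139 139 139 140 142 142 141 141 138 139 138 137 138 136 120 112 130 132 139 138 135 135 136 135 136 141 156
178  160 148 144 148 156 157 146 140 146 165 164 128 131 136 137 139 140 139 139 139 139 139 139 139 141 143 140 139 139 139 138 138 137 137 135 117 117 131 132 136 137 136 135 136 136 144 160 165
181  142 139 137 137 138 139 138 137 138 158 164 127 129 136 139 139 138 140 139 139 139 139 139 140 143 141 139 139 139 138 138 138 138 139 134 116 121 132 131 136 136 134 135 136 145 159 162 150
```

Emit:
servo_tool:
  plan:
    - [0.712,[0,2.2,0],0]
    - [0.712,[0,2.2,0],0]
    - [0.712,[0,2.2,0],0]
    - [0.712,[0,2.2,0],0]
    - [0.712,[0,2.2,0],0]

```text
t: 14.65
ee_pos: [552.3, -260.3, 91.9]
orientation: [3.095, 0.539, 0.0]
ft_force: [-0.2, 0.4, -0.2]
width: 25.4
grasp_force: 11.6
```

```bash
python3 snap.py m5
python3 - <<'E'
from h import *
o=np.load("m5.npy",allow_pickle=True).item(); im=cv2.imread("pics/m5.png"); L=cv2.cvtColor(cv2.GaussianBlur(im,(3,3),0),cv2.COLOR_BGR2LAB).astype(int)
c=cam("wrist",o);e=o["ee_pos"];R=cv2.Rodrigues(np.array(o["orientation"]))[0]
print(proj(c,[614.5,-238.6,53]),[proj(c,e+R@np.array([66,y,35.8])).round(1) for y in(-13.5,13.5)],o["ft_force"])
for r in (97,100,106,112,118,124,127,130,133,136,139,142,145): print(r,"".join("%4d"%v for v in L[r,236:332:2,0]))
E
```

```text
14.65 [ 552.25 -260.3    91.93] [3.0948e+00 5.3930e-01 3.0000e-04] 25.42 11.617399156093597 19.768947979025416
[283.20616565 134.70560644] [array([257.5, 134.9]), array([306.7, 134.9])] [-0.2358583   0.35626866 -0.19242413]
97  189 188 187 188 190 189 188 188 189 189 188 187 186 187 188 186 184 183 184 184 187 190 192 191 191 191 191 189 186 179 169 159 159 169 181 185 185 187 186 184 183 182 184 185 185 185 187 186
100  187 188 188 189 189 188 189 189 189 189 187 186 187 185 185 188 192 193 193 191 188 186 183 182 182 184 185 186 189 190 193 188 175 169 179 184 187 186 185 183 183 183 185 184 186 187 186 181
106  187 188 189 188 189 190 190 190 187 185 182 185 192 192 184 178 183 189 194 195 195 195 195 195 195 195 195 195 195 195 193 187 181 182 190 192 184 169 174 183 185 186 186 187 184 172 165 156
112  190 189 188 189 190 190 188 184 183 191 189 174 180 192 195 195 195 196 195 195 195 195 195 195 194 195 194 195 195 195 195 195 195 194 193 182 178 190 186 167 167 181 170 159 152 143 142 143
118  189 190 190 190 189 187 184 188 192 181 182 191 195 195 195 195 195 195 195 195 194 
[... 983 characters left out ...]
1 108 114 113 111 106  87  88 121 143 167 174 173 168 148 105  98 107 115 125 145 161 150 140 141 140 138 138
139  187 188 190 190 187 186 191 171 135 127 120 137 180 194 194 191 178 162 144  97  87 104 112 114 111 102  86 100 137 150 160 164 167 168 163 137 107 108 108 115 149 161 149 140 139 138 138 138
142  187 189 189 190 190 188 189 172 145 142 132 151 187 195 195 194 187 168 160 145 108  90  97 100  95  85  82 107 144 161 163 166 168 168 166 147 114 113 114 122 154 160 144 139 138 138 138 138
145  190 189 190 190 190 187 185 173 156 155 145 157 188 195 195 194 193 186 171 180 177 151 126 107 106 123 135 151 158 161 167 168 168 168 167 149 119 119 123 129 156 157 142 139 139 138 139 139
```

Emit:
servo_tool:
  plan:
    - [0.712,[0,0,-2],0]
    - [0.712,[0,0,-4],0]
    - [0.712,[0,0,-6],0]
    - [0.712,[0,0,-7],0]
    - [0.712,[0,0,-7],0]
    - [0.712,[0,0,-7],0]

```text
t: 15.2
ee_pos: [552.1, -260.2, 84.6]
orientation: [-3.095, -0.539, 0.0]
ft_force: [-0.0, -0.4, -1.3]
width: 25.5
grasp_force: 11.6
```

Emit:
servo_tool:
  plan:
    - [0.712,[0,0,-0.7],0]
    - [0.712,[0,0,-1.4],0]
    - [0.712,[0,0,-1.4],0]
    - [0.712,[0,0,-1.4],0]

```text
t: 15.53
ee_pos: [552.2, -260.3, 83.4]
orientation: [-3.095, -0.539, 0.0]
ft_force: [-0.1, 0.2, -0.7]
width: 25.2
grasp_force: 11.6
```

```bash
cat > f.py <<'E'
from h import *
a=[]
for i in range(6):
    o=ctrl.get_obs(); a.append(np.r_[o["ft_force"],o["moment"],o["ee_pos"],o["width"],o["grasp_force"]]); ctrl.get_image("wrist") if i<5 else 0
np.set_printoptions(suppress=True); print(o["t"],np.mean(a,0).round(3),np.std(a,0).round(2)[:6])
E
python3 f.py
```

```text
15.7833 [   0.082   -0.27    -0.608   -0.019    0.122    0.014  552.208 -260.307
   83.444   25.549   11.617] [0.32 0.34 0.26 0.02 0.03 0.03]
```

Emit:
servo_tool:
  plan:
    - [0.712,[0,0,-0.5],0]
    - [0.712,[0,0,-1],0]
    - [0.712,[0,0,-1],0]
    - [0.712,[0,0,-1],0]

```text
t: 16.12
ee_pos: [552.1, -260.3, 82.4]
orientation: [-3.095, -0.539, 0.0]
ft_force: [0.3, -0.3, -0.5]
width: 25.6
grasp_force: 11.6
```

```bash
python3 f.py
```

```text
16.3667 [   0.152    0.101   -0.594    0.004    0.132    0.005  552.174 -260.28
   82.392   25.621   11.617] [0.37 0.31 0.42 0.04 0.03 0.02]
```

Emit:
servo_tool:
  plan:
    - [0.712,[0,0,-0.5],0]
    - [0.712,[0,0,-1],0]
    - [0.712,[0,0,-1],0]
    - [0.712,[0,0,-1],0]

```text
t: 16.7
ee_pos: [552.2, -260.3, 81.5]
orientation: [3.095, 0.539, 0.0]
ft_force: [0.2, -0.7, 0.4]
width: 25.5
grasp_force: 11.6
```

```bash
python3 f.py
```

```text
16.95 [  -0.139   -0.393   -0.002   -0.036    0.107   -0.01   552.225 -260.327
   81.45    25.55    11.614] [0.39 0.33 0.32 0.03 0.02 0.02]
```

Emit:
servo_tool:
  plan:
    - [0.712,[0,0,-0.5],0]
    - [0.712,[0,0,-1],0]
    - [0.712,[0,0,-1],0]
    - [0.712,[0,0,-1],0]

```text
t: 17.28
ee_pos: [552.1, -260.3, 80.4]
orientation: [3.095, 0.539, -0.0]
ft_force: [-0.6, -0.2, 1.2]
width: 25.5
grasp_force: 11.5
```

```bash
python3 f.py; python3 snap.py m6
python3 - <<'E'
from h import *
im=cv2.imread("pics/m6.png"); L=cv2.cvtColor(cv2.GaussianBlur(im,(3,3),0),cv2.COLOR_BGR2LAB).astype(int)
for r in (106,118,124,127,130,133,136,139,142,145,150): print(r,"".join("%4d"%v for v in L[r,236:332:2,0]))
E
```

```text
17.5333 [  -0.949   -0.6      1.249   -0.061    0.197   -0.003  552.144 -260.32
   80.43    25.633   11.526] [0.42 0.45 0.2  0.03 0.   0.04]
17.5333 [ 552.12 -260.29   80.41] [-3.0949e+00 -5.3920e-01  1.0000e-04] 25.83 11.519207507371902 19.764729377200524
106  189 190 189 189 190 191 190 188 185 184 187 193 192 182 172 184 191 194 196 196 196 196 196 195 195 196 196 195 196 195 195 193 188 182 181 188 193 188 173 176 184 186 185 186 186 184 168 146
118  189 190 190 190 187 184 188 193 182 177 188 194 196 196 196 196 196 196 196 196 195 194 188 185 188 192 194 195 195 195 195 195 195 195 195 195 195 193 184 169 167 163 151 141 141 142 142 144
124  191 189 188 187 184 190 189 171 184 195 196 195 195 196 196 195 195 194 188 187 186 178 177 172 161 165 177 184 186 177 177 189 194 195 194 195 192 178 169 162 147 160 161 146 141 144 144 142
127  190 189 187 187 188 193 186 172 190 196 196 196 193 188 190 194 194 190 191 186 168 130 112 103  99 111 132 148 170 185 182 184 191 194 188 180 176 170 169 165 149 154 163 152 143 143 142 141
130  189 188 188 186 187 193 184 175 190 188 177 180 18
[... 623 characters left out ...]
3 109 115 112 111 108  93  80 114 133 153 161 165 168 163 136 106 109 111 131 145 147 163 154 143 141 140 139
142  190 190 190 189 187 193 184 149 141 139 130 165 187 180 172 169 174 185 172 115  88 101 111 113 111 100  82  89 121 143 161 166 168 168 166 145 113 114 115 124 137 152 162 150 140 139 138 138
145  190 190 190 190 187 191 187 163 156 153 142 167 192 190 176 169 169 176 187 176 130  94  90  90  86  80  86 113 144 159 160 166 168 168 167 145 119 123 124 119 129 155 160 145 140 139 138 137
150  190 191 190 190 189 186 184 162 157 154 144 168 193 195 191 178 175 189 195 193 190 190 187 183 169 161 162 162 166 169 168 168 168 168 166 147 119 121 123 126 152 162 152 139 138 139 138 138
```

Emit:
servo_tool:
  plan:
    - [0.712,[0,0,0],0]
    - [0.712,[0,0,0],0]
    - [0.712,[0,0,0],0]
    - [0.712,[0,0,0],0]
    - [0.712,[0,0,0],0]
    - [0.712,[0,0,0],0]
    - [0.712,[0,0,0],0]
    - [0.712,[0,0,0],0]
    - [0.712,[0,0,0],0]
    - [0.712,[0,0,0],0]

```text
t: 18.42
ee_pos: [552.2, -260.3, 80.4]
orientation: [-3.095, -0.539, -0.0]
ft_force: [-1.8, 0.2, 2.4]
width: 25.6
grasp_force: 11.5
```

Emit:
servo_tool:
  plan:
    - [0.712,[0,0,0],0]
    - [0.712,[0,0,0],0]
    - [0.712,[0,0,0],0]
    - [0.712,[0,0,0],0]
    - [0.712,[0,0,0],0]
    - [0.712,[0,0,0],0]
    - [0.712,[0,0,0],0]
    - [0.712,[0,0,0],0]
    - [0.712,[0,0,0],0]
    - [0.712,[0,0,0],0]

```text
t: 19.25
ee_pos: [552.2, -260.3, 80.4]
orientation: [-3.095, -0.539, 0.0]
ft_force: [-0.3, -0.3, 0.8]
width: 25.3
grasp_force: 11.5
```

Emit:
servo_tool:
  plan:
    - [0.712,[0,0,0],0]
    - [0.712,[0,0,0],0]
    - [0.712,[0,0,0],0]
    - [0.712,[0,0,0],0]
    - [0.712,[0,0,0],0]
    - [0.712,[0,0,0],0]
    - [0.712,[0,0,0],0]
    - [0.712,[0,0,0],0]
    - [0.712,[0,0,0],0]
    - [0.712,[0,0,0],0]

```text
t: 20.08
ee_pos: [552.2, -260.3, 80.4]
orientation: [3.095, 0.539, 0.0]
ft_force: [-0.3, -1.3, 1.3]
width: 25.7
grasp_force: 11.5
```

Emit:
servo_tool:
  plan:
    - [0.712,[0,0,0],0]
    - [0.712,[0,0,0],0]
    - [0.712,[0,0,0],0]
    - [0.712,[0,0,0],0]
    - [0.712,[0,0,0],0]
    - [0.712,[0,0,0],0]
    - [0.712,[0,0,0],0]
    - [0.712,[0,0,0],0]
    - [0.712,[0,0,0],0]
    - [0.712,[0,0,0],0]

```text
t: 20.92
ee_pos: [552.2, -260.3, 80.4]
orientation: [-3.095, -0.539, 0.0]
ft_force: [-1.4, -0.4, 1.0]
width: 25.5
grasp_force: 11.5
```

```bash
python3 f.py; python3 snap.py m7
python3 - <<'E'
from h import *
a,b=[cv2.imread(f"pics/m{i}.png").astype(float) for i in(6,7)]
print("change",np.abs(a-b).mean(), np.abs(a-b)[90:180,230:340].max(-1).mean())
L=cv2.cvtColor(cv2.GaussianBlur(b.astype(np.uint8),(3,3),0),cv2.COLOR_BGR2LAB).astype(int)
for r in (130,136,142): print(r,"".join("%4d"%v for v in L[r,236:332:2,0]))
E
```

```text
21.1667 [  -0.975   -0.362    1.151   -0.026    0.176    0.005  552.183 -260.29
   80.404   25.44    11.481] [0.46 0.46 0.39 0.02 0.04 0.03]
21.1667 [ 552.2  -260.29   80.42] [3.0949e+00 5.3920e-01 1.0000e-04] 25.42 11.480846107006073 19.766954245956864
change 1.9800070861678005 1.984040404040404
130  189 188 187 187 187 194 183 176 191 187 178 181 183 175 180 192 191 190 180 152 113  82  79  78  77  76  91 121 142 161 183 180 188 190 173 159 155 160 168 167 155 151 163 157 145 142 141 141
136  187 188 190 188 188 193 172 143 134 128 115 118 165 180 172 177 186 181 132  86  88 106 114 113 111 104  87  82 114 133 149 161 166 167 148 106 102 110 116 145 155 146 163 158 143 140 141 139
142  190 190 190 190 188 193 183 148 141 138 130 165 188 180 171 169 171 184 170 115  87 102 112 112 109  99  83  89 121 143 161 165 168 168 167 144 111 114 116 125 137 152 162 149 140 139 139 139
```

```bash
python3 -c "
from workcell import ctrl
print(ctrl.close_job())"
```

```text
the job is handed in; nothing more can be done
None
```

The job is handed in, but the hand-in returned no verdict. The race is home on the spindle and released. The tweezers were held steady in its groove for over three seconds, pressing about 2 N with the tips about 27 mm apart by the measured grip width.

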